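Purge the roaster's chaff box

ROBOT

A 6-joint arm with a two-finger parallel gripper is mounted at the origin on the work surface. World frame = base frame: x ahead of the robot, y to its left, z up, the work surface at z = 0. Lengths are in mm, angles in rad, forces in N, time in s.
With the tool pointing down it reaches from about 275 to 750 mm from the base axis. Payload 10.2 kg.
Tool frame: the origin (TCP) lies midway between the tips of the shut fingers; the grasp point (between the pads) lies 19 mm behind it; z points along the fingers, y is the line along which they close (so a half turn about z gives the same grasp; the last joint's range is limited). The gripper opens to 85 mm and grips with 20 to 120 N. Pads are 22 mm wide; open, the fingers measure 114 mm over their backs; the gripper's body (76 mm by 85 mm) begins 54 mm behind the grasp point. The pads swing forward as they close: fully open they stand 13 mm farther back than shut.
Start: joints at [0.914, 0.313, 1.498, -0, 1.331, -0.223], TCP at [220.682, 476.372, 231.294] pointing down, gripper open.
Joint ranges: [-2.94, 2.94], [-0.97, 2.17], [0.19, 2.56], [-1.23, 4.37], [0.02, 3.11], [-2.88, 2.88]. Speed limits (rad/s): [2.39, 2.39, 3.01, 3.14, 3.14, 3.14].

INTERFACE

Orientations are given as a unit quaternion [w, x, y, z].
In Python, from rig import ctrl gives the robot as it stands.
- The arm moves only by the tool send_rows, never from a script. Its argument "targets" is a list of rows, each an object with "offset": the shift along the world's x, y, z in cm, a list of three; "spin": the turn about the world's z in rad. A call has 1 to 8 rows; each row is the pose to reach, as a shift and turn from the pose commanded when the call began; what a row does not reach only later rows make up. A row lasts 1/12 s, in which the tool goes at most 41.7 mm and 7.16 degrees, less where a joint would pass 70% of its speed; a pose out of reach is approached as far as the arm can. A call with a gripper value outside its range is refused whole. "grip" is the opening, from 0 (shut) to 1 (fully open), set as the call begins (left out, the last holds). The fingers move at their own pace and stop on an object; "squeeze" is the grip in N (left out, the last holds). Time passes only in rows, so rows that repeat a pose let the fingers close. It gives the time, the measured TCP pose, the force, the opening and the grip force at its end, in the units of the state.
- ctrl.sense(): the state, without advancing time (a new reading comes with each control period).
- ctrl.capture(name): name is "scene" or "top" or "wrist"; returns (picture, depth): 400x640x3 uint8, red, green, blue; 400x640 float32, mm along the optical axis (not along the pixel's ray), 0 where there is no reading.
- ctrl.calibration(name): a dict with "fx", "fy", "cx", "cy" (pixels), "k1" (the pictures are not rectified: a ray, as slopes to the right and down, at radius r is drawn at 1 + k1 r^2 times it, then the intrinsics apply), "view" (4x4, takes a point from world to camera coordinates); the wrist camera has in their place "mount" (4x4, takes a point from camera to tool coordinates, whose origin is the TCP and whose axes are the flange's). Camera axes: x right, y down, z forward; pixel columns grow to the right and rows downward; lengths in mm; the calibration is good to about 2 mm. A picture is of the moment at which its call begins: read the wrist's pose just before it. calibration takes no time and is no camera call.
- ctrl.finish_job(): hands the job in; it is judged then, once.
Trained networks look in the newest picture that a camera, given by its name, has taken for a name from the list of things; names that differ only in an ending like _2 or _b are one class to them, and where a whole thing is asked for, a point or a joint stands for the part that bears it (a point fixed in the world has none). Each returns a list of dicts, best first, with "conf" (0 to 1); they miss things now and then, are a little off and sometimes report something else, mostly with a low value. They report only what shows in the picture. A call takes as long as a camera call.
- ctrl.search_frame(camera, query): "box" ([left, top, right, bottom] in pixels, round what is visible of it).
- ctrl.place_of(camera, query): "uv" ([column, row] in pixels: a listed point, or the origin of a listed thing).
The state is a dict: "time_s": time; "joints": joint angles; "dq": joint speeds; "tau": joint torques, N m; "eef_pos": TCP position; "ee_rot": TCP orientation; "force": force on the tool from outside, world axes, zero at the start; "wrist_torque": the same for the moment, N m; "grip_width": opening from 0.0 (shut) to 1.0 (fully open); "grip_force": force on a finger pad.
Only numpy, scipy, OpenCV 4.12 (cv2) and the standard library are available. Lean on these libraries where they do the work, as an engineer would, in place of code of your own. Each camera call takes 0.05 s, during which the arm holds its last target. There are 200 camera calls.

TASK

The tall steel tin stands in the way of the roaster's chaff gate: first set it down upright, wholly on the round cork trivet, without dropping it, and let go of it. Then pull the sprung gate by its wooden knob all the way out to its stop, keep it there for a good two seconds, and ease it back until it is fully home before letting go; never let it snap back. Leave everything else where it is.

Things in the scene. Friction and masses are not known exactly. Their poses are not given: they have to be found in the camera images.
- roaster: coffee roaster, fixed. In front (towards its own -y) a low steel chaff box, 180 mm (x) by 200 mm (y), top 90 mm above the table; behind it (from y = +110 mm on) the tall machine with a copper drum, 260 mm wide, 450 mm high. Origin on the table under the centre of the chaff box; z up; the gate pulls out along its own -y, which points roughly to the robot's right. Two low guide rails, 10 mm high, run along y on the box top at x = +-53 mm
- gate (a joint): the chaff gate's travel in m: 0 fully home (over the round black port in the box top), 0.080 against its stop, grows as it is pulled out along the roaster's -y. A spring always pulls it home: about 4 N at home, rising evenly to about 10.5 N at the stop, plus 0.6 N friction. It does not latch: let go, it snaps back
- gate_knob (a point): middle of the gate's knob; it moves with the gate. The knob is an upright plain wooden cylinder, 24 mm across, 40 mm high (100 to 140 mm above the table, this point at 120 mm). It stands at the front end of a flat aluminium blade, 84 mm wide (x) and 4 mm thick, top 95.5 mm above the table, which reaches 15 mm further out than the knob's axis. At home the knob's axis is at roaster x = 0, y = -100 mm, level with the box's front edge
- tin: closed tall steel tin, plain cylinder 58 mm across (lid 60 mm, on the top 20 mm), 128 mm high, 0.25 to 0.6 kg, loose, standing on the table in front of the chaff box where the gate would come out. Origin at the centre of its underside, z up
- trivet: round cork trivet, 120 mm across, 8 mm thick, fixed to the table. Origin at the centre of its underside. It lies beside a square slate tile of the same size, and which of the two is nearer the robot varies
- slate: square grey slate tile, 120 by 120 mm, 8 mm thick, fixed, not to be used. Origin at the centre of its underside
- bowl: white ceramic bowl, 90 mm across, 45 mm high, standing on the slate tile, loose, to be left alone; origin at the centre of its underside
- spoon: steel spoon, 160 mm long, lying flat, loose, to be left alone
- mug: blue-grey mug, 80 mm across, 90 mm high, loose, to be left alone; origin at the centre of its underside
- jar: squat glass jar with a steel cap, 70 mm across, 100 mm high, loose, to be left alone; origin at the centre of its underside
- brush: brush with a wooden handle, 200 mm long, lying flat, loose, to be left alone
- canister: copper canister with a small knob on its lid, 84 mm across, 95 mm high, loose, to be left alone; origin at the centre of its underside

How it is judged (in metres and radians):
On the way, in this order (a step that is already met when the one before it is completed fails the run):
1. the tall tin stands upright, wholly on the cork trivet, let go, with the gate still home (horizontal distance between tin and trivet below 0.033 m and angle between tin's own z axis and vertical below 0.12 rad and z of tin in the frame of trivet below 0.013 m and linear speed of tin below 0.03 m/s and contact force between the fingers and tin below 0.2 N and value of joint gate below 0.005 m), for 0.2 s.
2. the gate is pulled out to its stop and kept there (horizontal distance between tin and trivet below 0.033 m and angle between tin's own z axis and vertical below 0.12 rad and z of tin in the frame of trivet below 0.013 m and linear speed of tin below 0.03 m/s and contact force between the fingers and tin below 0.2 N and value of joint gate above 0.075 m), for 1.7 s.
At the end, for the whole second after the job is handed in: the gate is fully home again (within 5 mm) and let go, and the tin stands at rest and upright (within 0.12 rad) on the trivet, its axis within 33 mm of the trivet's centre (all of step 1 and contact force between the fingers and gate below 0.2 N); the robot touches nothing.
It fails at once if the gate snaps back (faster than 0.35 m/s homeward) (velocity of joint gate below -0.35 m/s).
It fails at once if the tin is dropped or thrown (moves faster than 0.5 m/s while not held) (linear speed of tin above 0.5 m/s and contact force between the fingers and tin below 0.1 N).
It fails at once if the tin is tipped over (more than 0.7 rad) (angle between tin's own z axis and vertical above 0.7 rad).
It fails at once if a bystander is moved by more than 30 mm (distance of any of bowl, spoon, mug, jar, brush, canister from where it was at the start of the episode above 0.03 m).
It also fails if it takes over 70 s, if anything falls off the work surface, if the arm or the gripper's body presses on something with over 40 N, if the wrist force passes 120 N, or if a joint passes its speed limit or range.

## Working session

There is one attempt and no reset: what is moved stays moved. The work goes in short steps, Python scripts to look and compute and a tool call to move; the robot and the scene stay as the last step left them, time stands still between calls to the robot, and variables do not carry over. Pictures are saved under pics/ and viewed, at most 10 in all, crops included, and the job is handed in when it is done.

Besides the shell and the picture viewer there is one more tool, called in YAML: its name, and indented under it one key for each argument. send_rows: Moves the arm, as the interface text tells. Its arguments: {"type":"object","properties":{"targets":{"type":"array"},"grip":{"type":"number"},"squeeze":{"type":"number"}},"required":["targets"]}

```bash
mkdir -p pics; cat > h.py <<'E'
import numpy as np, cv2
from scipy.spatial.transform import Rotation as R
from rig import ctrl
def cam2world(name, s=None):
    c=ctrl.calibration(name)
    if 'view' in c: return c, np.linalg.inv(np.array(c['view']))
    s=s or ctrl.sense(); q=np.array(s['ee_rot']); T=np.eye(4)
    T[:3,:3]=R.from_quat(q[[1,2,3,0]]).as_matrix(); T[:3,3]=s['eef_pos']
    return c, T@np.array(c['mount'])
def ray(name, uv, s=None):
    c,T=cam2world(name,s)
    K=np.array([[c['fx'],0,c['cx']],[0,c['fy'],c['cy']],[0,0,1.]])
    p=cv2.undistortPoints(np.array([[uv]],float),K,np.array([c['k1'],0,0,0.]))[0,0]
    return T[:3,3], T[:3,:3]@np.array([p[0],p[1],1.])
def at_z(name, uv, z, s=None):
    o,d=ray(name,uv,s); return o+d*(z-o[2])/d[2]
def at_depth(name, uv, dep, s=None):
    o,d=ray(name,uv,s); return o+d*dep
def cloud(name, dep, s=None):
    c,T=cam2world(name,s)
    K=np.array([[c['fx'],0,c['cx']],[0,c['fy'],c['cy']],[0,0,1.]])
    v,u=np.mgrid[0:400,0:640]
    p=cv2.undistortPoints(np.stack([u,v],-1).reshape(-1,1,2).astype(float),K,np.array([c['k1'],0,0,0.]))[:,0]
    P=np.c_[p,np.ones(len(p))]*dep.reshape(-1,1)
    return (P@T[:3,:3].T+T[:3,3]).reshape(400,640,3)
E
python3 - <<'E'
from h import *
for n in ['top','scene']:
    img,dep=ctrl.capture(n); cv2.imwrite(f'pics/{n}0.png',img[...,::-1]); np.save(n+'0.npy',dep)
    for q,z in [('tin',0),('trivet',0),('slate',0),('gate_knob',120),('roaster',0),('bowl',8),('mug',0),('jar',0),('canister',0)]:
        r=ctrl.place_of(n,q)
        print(n,q,[(np.round(d['uv']),round(d['conf'],2),at_z(n,d['uv'],z)[:2].round()) for d in r[:2]])
print(ctrl.sense())
E
```

```text
top tin [(array([290., 227.]), 0.62, array([534., -37.]))]
top trivet [(array([388., 263.]), 0.83, array([ 436., -284.]))]
top slate [(array([381., 198.]), 0.97, array([ 604., -274.]))]
top gate_knob [(array([249., 229.]), 0.76, array([523.,  46.]))]
top roaster [(array([220., 232.]), 0.88, array([527., 143.]))]
top bowl [(array([384., 200.]), 0.78, array([ 597., -281.]))]
top mug [(array([263., 124.]), 0.92, array([812.,  29.]))]
top jar [(array([438., 240.]), 0.9, array([ 492., -413.])), (array([459., 290.]), 0.19, array([ 365., -457.]))]
top canister [(array([455., 288.]), 0.64, array([ 369., -448.]))]
scene tin [(array([324., 196.]), 0.84, array([525., -30.]))]
scene trivet [(array([246., 232.]), 0.82, array([ 439., -282.])), (array([258., 320.]), 0.75, array([ 654., -451.]))]
scene slate [(array([288., 258.]), 0.69, array([ 593., -275.]))]
scene gate_knob [(array([341., 154.]), 0.74, array([530.,  50.]))]
scene roaster [(array([350., 165.]), 0.98, array([509., 140.]))]
scene bowl [(array([289., 263.]), 0.82, array([ 609., -288.]))]
scene mug [(array([415., 230.]), 0.6, array([81
[... 263 characters left out ...]
 'joints': array([ 9.13568670e-01,  3.12903561e-01,  1.49770854e+00, -4.66895224e-05,
        1.33101557e+00, -2.23379196e-01]), 'dq': array([ 5.02319684e-04,  7.01739614e-04, -1.39341438e-04, -9.69287438e-05,
       -1.03923823e-03,  3.31301632e-04]), 'tau': array([-2.14155465e-03, -4.12165904e+01, -2.59902316e+01, -2.32739203e-04,
        4.52238655e-04, -1.88475177e-06]), 'eef_pos': array([220.70163506, 476.35269566, 231.28913435]), 'ee_rot': array([ 1.30511514e-05,  2.15221545e-01,  9.76565249e-01, -2.55045802e-05]), 'force': array([ 0.88285836, -0.06380836,  0.5321534 ]), 'wrist_torque': array([-0.0362924 , -0.0169217 , -0.02899971]), 'grip_force': 0.0, 'grip_width': 1.0008014640835083}
```

```bash
python3 - <<'E'
from h import *
D=np.load('top0.npy'); P=cloud('top',D)
S=cloud('scene',np.load('scene0.npy'))
for n,C in [('top',P),('scene',S)]:
    d=C.reshape(-1,3)
    def sel(x,y,r,z0,z1):
        m=(np.hypot(d[:,0]-x,d[:,1]-y)<r)&(d[:,2]>z0)&(d[:,2]<z1); q=d[m]
        (c,rad)=cv2.minEnclosingCircle(q[:,:2].astype(np.float32)) if len(q)>3 else ((0,0),0)
        return len(q),q.mean(0).round(1) if len(q) else 0,np.round(c,1),round(rad,1)
    print(n,'tin',sel(530,-35,45,118,140)); print('knob',sel(525,48,30,128,150)); print('triv',sel(437,-283,75,5,12))
    print('blade', sel(525,48,60,93,99))
E
```

```text
top tin (540, array([529.5, -35.9, 128. ]), array([530. , -35.6]), 29.9)
knob (94, array([530.7,  45. , 139.3]), array([531.1,  45.8]), 11.9)
triv (1616, array([ 440.2, -282.5,    8. ]), array([ 445.8, -285.6]), 65.6)
blade (928, array([525.2,  68.5,  95.9]), array([523.7,  52.5]), 58.9)
scene tin (262, array([534.1, -39.2, 126.9]), array([531.6, -34.4]), 31.6)
knob (52, array([535. ,  42.6, 136.5]), array([532.8,  46.3]), 13.3)
triv (1046, array([ 443.5, -284.5,    7.7]), array([ 442.2, -282.1]), 61.3)
blade (329, array([530.8,  63.1,  95.5]), array([525.6,  60.1]), 56.8)
```

View pics/top0.png

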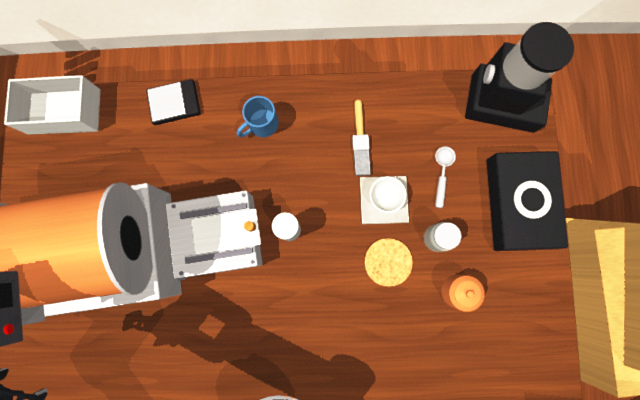

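View pics/scene0.png

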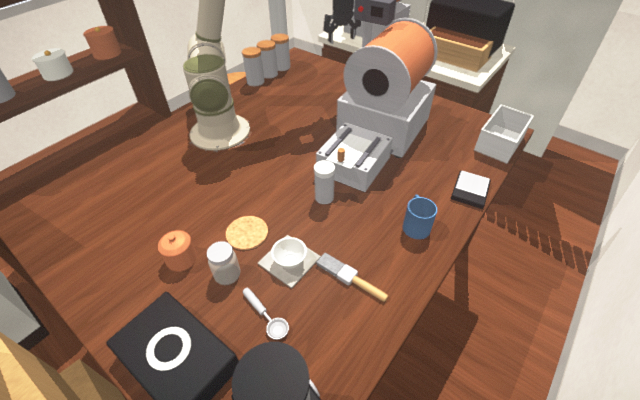

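The top view shows the tin at px (286,227), just right of the knob (249,226). The cork trivet is at (388,263), nearer the robot than the slate with the bowl. The scene view agrees with this. Next I need the roaster's yaw and its near edge.

```bash
python3 - <<'E'
from h import *
d=cloud('top',np.load('top0.npy')).reshape(-1,3)
m=(d[:,2]>86)&(d[:,2]<104)&(d[:,1]>20)&(d[:,1]<270)&(d[:,0]>380)&(d[:,0]<680)
print(m.sum(),cv2.minAreaRect(d[m,:2].astype(np.float32)))
m=(d[:,2]>150)&(d[:,1]>150)&(d[:,1]<600)&(d[:,0]>250)
for y in range(200,560,50):
    k=m&(abs(d[:,1]-y)<12); print(y,d[k,0].min().round() if k.any() else None)
m=(d[:,2]>5)&(d[:,2]<11)&(np.hypot(d[:,0]-440,d[:,1]+283)<64)
q=d[m]; print(q[:,:2].min(0),q[:,:2].max(0),(q[:,:2].min(0)+q[:,:2].max(0))/2)
E
```

```text
6695 ((518.3165893554688, 143.36129760742188), (248.5245819091797, 226.78524780273438), 7.663534641265869)
200 None
250 372.0
300 366.0
350 358.0
400 323.0
450 346.0
500 250.0
550 None
[ 382.10909685 -342.33528382] [ 499.49480062 -223.83690965] [ 440.80194874 -283.08609673]
```

send_rows:
  targets:
    - {"offset":[0,-3.6,0],"spin":-0.1}
    - {"offset":[0,-7.2,0],"spin":-0.2}
    - {"offset":[0,-11,0],"spin":-0.3}
    - {"offset":[0,-14.6,0],"spin":-0.4}
    - {"offset":[0,-18.2,0],"spin":-0.5}
    - {"offset":[0,-21.8,0],"spin":-0.6}
    - {"offset":[0.4,-25.6,0],"spin":-0.7}
    - {"offset":[0.4,-25.6,0],"spin":-0.7}
  grip: 1

```text
time_s: 1.67
eef_pos: [225.3, 216.2, 231.4]
ee_rot: [0.001, 0.542, 0.84, -0.0]
force: [0.4, -0.1, 0.5]
grip_width: 0.998
grip_force: 0.0
```

send_rows:
  targets:
    - {"offset":[2,-3.2,0],"spin":-0.06}
    - {"offset":[4,-6.4,0],"spin":-0.12}
    - {"offset":[6,-9.6,0],"spin":-0.18}
    - {"offset":[8,-12.8,0],"spin":-0.24}
    - {"offset":[10,-16,0],"spin":-0.307}
    - {"offset":[12.5,-19,0],"spin":-0.307}
    - {"offset":[15.5,-21.5,0],"spin":-0.307}
    - {"offset":[19,-23.5,0],"spin":-0.307}

```text
time_s: 2.33
eef_pos: [415.6, -16.7, 231.5]
ee_rot: [0.0, 0.66, 0.751, 0.0]
force: [0.0, 0.6, 1.0]
grip_width: 1.002
grip_force: 0.0
```

send_rows:
  targets:
    - {"offset":[3.8,-0.7,0],"spin":0}
    - {"offset":[7.5,-1.4,0],"spin":0}
    - {"offset":[9,-1.8,0],"spin":0}
    - {"offset":[9,-1.8,0],"spin":0}
    - {"offset":[9,-1.8,0],"spin":0}

```text
time_s: 2.75
eef_pos: [504.8, -32.4, 230.7]
ee_rot: [-0.001, 0.66, 0.752, -0.0]
force: [-0.2, 0.1, -0.7]
grip_width: 1.001
grip_force: 0.0
```

```bash
python3 - <<'E'
from h import *
s=ctrl.sense(); print(s['eef_pos'],s['ee_rot'],s['joints'])
img,dep=ctrl.capture('wrist'); cv2.imwrite('pics/w1.png',img[...,::-1])
d=cloud('wrist',dep,s).reshape(-1,3)
for n,x,y,r,z0,z1 in [('tin',530,-36,50,118,140),('knob',531,46,30,130,150)]:
    q=d[(np.hypot(d[:,0]-x,d[:,1]-y)<r)&(d[:,2]>z0)&(d[:,2]<z1)]
    print(n,len(q),q.mean(0) if len(q) else 0, cv2.minEnclosingCircle(q[:,:2].astype(np.float32)) if len(q) else 0)
E
```

```text
[504.78617933 -32.4439249  230.6668535 ] [-6.04834150e-04  6.59533656e-01  7.51674747e-01 -2.56718055e-04] [-2.96195387e-01  2.71829932e-01  1.55426272e+00  3.06857604e-05
  1.31681379e+00 -4.26602694e-01]
tin 4702 [528.33323662 -33.84693738 126.96874821] ((528.9618530273438, -35.51759719848633), 29.788301467895508)
knob 1015 [529.58406481  45.28939606 138.65191483] ((530.0008544921875, 45.055076599121094), 11.867886543273926)
```

View pics/w1.png

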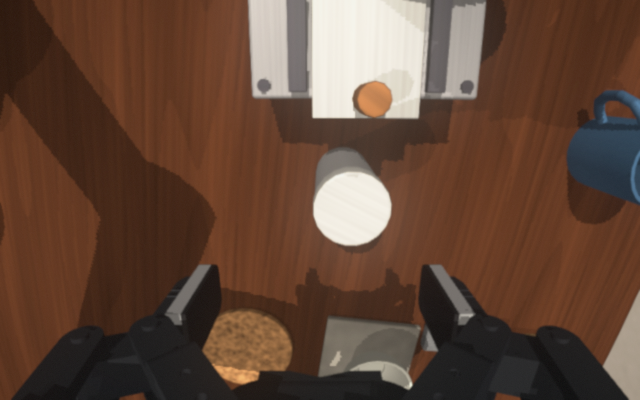

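The wrist view shows the tin at px (352,205) and the knob at (374,98), matching the earlier estimates. I'll go down over the tin.

send_rows:
  targets:
    - {"offset":[2.46,-0.29,0],"spin":0}
    - {"offset":[2.46,-0.29,-3.5],"spin":0}
    - {"offset":[2.46,-0.29,-7],"spin":0}
    - {"offset":[2.46,-0.29,-10],"spin":0}
    - {"offset":[2.46,-0.29,-13],"spin":0}
    - {"offset":[2.46,-0.29,-15],"spin":0}
    - {"offset":[2.46,-0.29,-16.1],"spin":0}
    - {"offset":[2.46,-0.29,-16.1],"spin":0}

```text
time_s: 3.47
eef_pos: [527.9, -35.0, 69.0]
ee_rot: [-0.001, 0.66, 0.752, -0.001]
force: [-0.1, 0.6, 1.0]
grip_width: 0.998
grip_force: 0.0
```

send_rows:
  targets:
    - {"offset":[0,0,0],"spin":0}
    - {"offset":[0,0,0],"spin":0}
    - {"offset":[0,0,0],"spin":0}
    - {"offset":[0,0,0],"spin":0}
    - {"offset":[0,0,0],"spin":0}
    - {"offset":[0,0,0],"spin":0}
    - {"offset":[0,0,0],"spin":0}
    - {"offset":[0,0,0],"spin":0}
  grip: 0.4
  squeeze: 45

```text
time_s: 4.13
eef_pos: [530.0, -35.8, 72.5]
ee_rot: [0.001, 0.66, 0.752, 0.001]
force: [-2.7, 0.2, 7.8]
grip_width: 0.683
grip_force: 38.0
```

send_rows:
  targets:
    - {"offset":[0,0,0.5],"spin":0}
    - {"offset":[0,0,1.5],"spin":0}
    - {"offset":[0,0,3],"spin":0}
    - {"offset":[0,0,4.5],"spin":0}
    - {"offset":[0,0,6],"spin":0}
    - {"offset":[0,0,7],"spin":0}
    - {"offset":[0,0,7],"spin":0}

```text
time_s: 4.72
eef_pos: [530.2, -35.7, 142.9]
ee_rot: [0.002, 0.66, 0.752, 0.001]
force: [-0.3, 0.4, -4.6]
grip_width: 0.687
grip_force: 40.5
```

send_rows:
  targets:
    - {"offset":[-0.4,-1.2,0],"spin":0}
    - {"offset":[-1.2,-3.5,0],"spin":0}
    - {"offset":[-2.3,-6.5,0],"spin":0}
    - {"offset":[-3.5,-9.8,0],"spin":0}
    - {"offset":[-4.7,-13.1,0],"spin":0}
    - {"offset":[-5.9,-16.4,0],"spin":0}
    - {"offset":[-7,-19.6,0],"spin":0}
    - {"offset":[-8,-22.4,0],"spin":0}

```text
time_s: 5.38
eef_pos: [447.5, -261.7, 139.4]
ee_rot: [-0.001, 0.66, 0.751, -0.0]
force: [0.2, -0.6, -4.7]
grip_width: 0.69
grip_force: 40.6
```

send_rows:
  targets:
    - {"offset":[-0.6,-1.5,0],"spin":0}
    - {"offset":[-0.9,-2.4,0],"spin":0}
    - {"offset":[-0.9,-2.4,0],"spin":0}
    - {"offset":[-0.9,-2.4,0],"spin":0}

```text
time_s: 5.72
eef_pos: [440.0, -283.1, 139.7]
ee_rot: [-0.001, 0.66, 0.751, 0.0]
force: [-0.2, 0.4, -4.2]
grip_width: 0.686
grip_force: 40.5
```

```bash
python3 - <<'E'
from h import *
s=ctrl.sense(); print(s['eef_pos'],s['force'],s['grip_force'],s['grip_width'])
img,dep=ctrl.capture('scene'); cv2.imwrite('pics/s2.png',img[80:380,100:500,::-1])
d=cloud('scene',dep).reshape(-1,3)
img,dep=ctrl.capture('wrist'); cv2.imwrite('pics/w2.png',img[...,::-1])
w=cloud('wrist',dep,s).reshape(-1,3)
c=(s['eef_pos'][0],s['eef_pos'][1])
q=w[(np.hypot(w[:,0]-c[0],w[:,1]-c[1])<75)&(w[:,2]>4)&(w[:,2]<12)]; print('trivet',len(q),cv2.minEnclosingCircle(q[:,:2].astype(np.float32)) if len(q) else 0)
q=d[(np.hypot(d[:,0]-c[0],d[:,1]-c[1])<33)&(d[:,2]>20)&(d[:,2]<230)]; print(len(q),np.percentile(q[:,2],[0,1,5,50,95]))
E
```

```text
[ 440.0469729  -283.06538123  139.73720557] [-0.15620045  0.43874607 -4.19323566] 40.50148129463196 0.6857751475153966
trivet 9736 ((439.3321228027344, -283.33721923828125), 60.08047103881836)
937 [ 68.05455557  70.23231393  76.96811729 153.6682051  218.97631702]
```

View pics/s2.png

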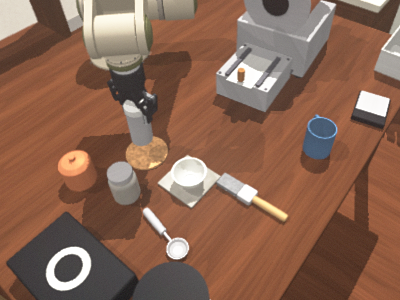

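The crop shows the tin hanging upright, centred over the cork trivet at px (147,152). Its underside is at about 68 mm, so I'll lower it gently.

send_rows:
  targets:
    - {"offset":[0,0,-1],"spin":0}
    - {"offset":[0,0,-2.5],"spin":0}
    - {"offset":[0,0,-4],"spin":0}
    - {"offset":[0,0,-5],"spin":0}
    - {"offset":[0,0,-5.4],"spin":0}
    - {"offset":[0,0,-5.6],"spin":0}
    - {"offset":[0,0,-5.6],"spin":0}

```text
time_s: 6.4
eef_pos: [440.4, -283.4, 84.2]
ee_rot: [-0.0, 0.66, 0.752, -0.0]
force: [0.4, 1.0, -5.0]
grip_width: 0.683
grip_force: 40.5
```

send_rows:
  targets:
    - {"offset":[0,0,-0.1],"spin":0}
    - {"offset":[0,0,-0.2],"spin":0}
    - {"offset":[0,0,-0.2],"spin":0}
    - {"offset":[0,0,-0.2],"spin":0}

```text
time_s: 6.73
eef_pos: [440.4, -283.6, 82.6]
ee_rot: [0.0, 0.66, 0.752, -0.0]
force: [-0.0, 0.8, -4.0]
grip_width: 0.682
grip_force: 40.5
```

send_rows:
  targets:
    - {"offset":[0,0,-0.1],"spin":0}
    - {"offset":[0,0,-0.2],"spin":0}
    - {"offset":[0,0,-0.2],"spin":0}
    - {"offset":[0,0,-0.2],"spin":0}

```text
time_s: 7.07
eef_pos: [440.5, -284.1, 81.0]
ee_rot: [0.001, 0.66, 0.752, -0.0]
force: [-0.8, -1.2, 3.2]
grip_width: 0.685
grip_force: 40.3
```

The force sign changed, so the tin has touched down. Releasing.

send_rows:
  targets:
    - {"offset":[0,0,0],"spin":0}
    - {"offset":[0,0,0],"spin":0}
    - {"offset":[0,0,0],"spin":0}
    - {"offset":[0,0,0],"spin":0}
    - {"offset":[0,0,0],"spin":0}
    - {"offset":[0,0,0],"spin":0}
    - {"offset":[0,0,0],"spin":0}
    - {"offset":[0,0,0],"spin":0}
  grip: 1

```text
time_s: 7.73
eef_pos: [440.3, -283.5, 80.3]
ee_rot: [-0.0, 0.66, 0.752, 0.0]
force: [0.2, 0.5, 0.3]
grip_width: 1.002
grip_force: 0.0
```

send_rows:
  targets:
    - {"offset":[0,0,1],"spin":0}
    - {"offset":[0,0,3],"spin":0}
    - {"offset":[0,0,6],"spin":0}
    - {"offset":[0,0,9],"spin":0}
    - {"offset":[0,0,12],"spin":0}
    - {"offset":[0,0,14.5],"spin":0}
    - {"offset":[0,0,14.5],"spin":0}

```text
time_s: 8.32
eef_pos: [441.5, -284.7, 231.2]
ee_rot: [0.005, 0.66, 0.752, -0.0]
force: [0.9, 0.1, 0.6]
grip_width: 0.996
grip_force: 0.0
```

```bash
python3 - <<'E'
from h import *
s=ctrl.sense(); print(s['time_s'],s['eef_pos'],s['grip_width'])
img,dep=ctrl.capture('wrist'); cv2.imwrite('pics/w3.png',img[...,::-1])
w=cloud('wrist',dep,s).reshape(-1,3)
for n,z0,z1,r in [('tin',118,145,45),('triv',4,12,70)]:
    q=w[(np.hypot(w[:,0]-440,w[:,1]+283)<r)&(w[:,2]>z0)&(w[:,2]<z1)]
    print(n,len(q),q[:,2].mean(),q[:,2].std(),cv2.minEnclosingCircle(q[:,:2].astype(np.float32)))
E
```

```text
8.3167 [ 441.5379815  -284.69523479  231.19542985] 0.9955961362890041
tin 5169 134.71634176514027 2.29191260216633 ((439.9792785644531, -286.38458251953125), 29.940126419067383)
triv 5254 7.257732880157196 0.7999053399762832 ((439.7415466308594, -283.27178955078125), 60.1433219909668)
```

The tin stands within 3 mm of the trivet's centre. Next is the knob, with the fingers turned to close along the pull direction.

send_rows:
  targets:
    - {"offset":[0.7,2.4,0.5],"spin":-0.1}
    - {"offset":[1.4,4.8,0.5],"spin":-0.21}
    - {"offset":[2.1,7.2,0.5],"spin":-0.32}
    - {"offset":[2.8,9.6,0.5],"spin":-0.43}
    - {"offset":[3.5,12,0.5],"spin":-0.54}
    - {"offset":[4.2,14.4,0.5],"spin":-0.65}
    - {"offset":[4.9,17,0.5],"spin":-0.76}
    - {"offset":[5.6,19.6,0.5],"spin":-0.87}

```text
time_s: 9.03
eef_pos: [496.0, -86.1, 229.6]
ee_rot: [-0.001, 0.916, 0.401, -0.001]
force: [1.0, 0.0, -0.2]
grip_width: 0.999
grip_force: 0.0
```

send_rows:
  targets:
    - {"offset":[0.6,2.4,0],"spin":-0.11}
    - {"offset":[1.2,4.8,0],"spin":-0.22}
    - {"offset":[1.8,7,0],"spin":-0.33}
    - {"offset":[2.4,9,0],"spin":-0.44}
    - {"offset":[2.4,9,0],"spin":-0.55}
    - {"offset":[2.4,9,0],"spin":-0.66}
    - {"offset":[2.4,9,0],"spin":-0.7}
    - {"offset":[2.4,9,0],"spin":-0.7}

```text
time_s: 9.7
eef_pos: [519.9, 2.7, 229.5]
ee_rot: [-0.0, 0.998, 0.065, -0.001]
force: [-0.0, 0.9, 0.8]
grip_width: 1.003
grip_force: 0.0
```

```bash
python3 - <<'E'
from h import *
s=ctrl.sense(); print(s['time_s'],s['eef_pos'],s['ee_rot'],s['joints'])
print('tool y',R.from_quat(np.array(s['ee_rot'])[[1,2,3,0]]).as_matrix()[:,1])
img,dep=ctrl.capture('wrist'); cv2.imwrite('pics/w4.png',img[...,::-1])
w=cloud('wrist',dep,s).reshape(-1,3)
q=w[(np.hypot(w[:,0]-530,w[:,1]-45)<30)&(w[:,2]>130)&(w[:,2]<150)]
print(len(q),q.mean(0) if len(q) else 0,cv2.minEnclosingCircle(q[:,:2].astype(np.float32)) if len(q) else 0)
E
```

```text
9.7 [519.8769716    2.70371256 229.52271878] [-2.38995918e-04  9.97897110e-01  6.48124174e-02 -8.07142329e-04] [-2.20414454e-01  3.03886687e-01  1.51461198e+00  4.51984005e-06
  1.32477754e+00  1.22066496e+00]
tool y [ 1.29351862e-01 -9.91598587e-01 -5.81612363e-04]
915 [531.4302775   44.78789359 138.54720901] ((530.1495971679688, 45.29828643798828), 11.909258842468262)
```

View pics/w4.png

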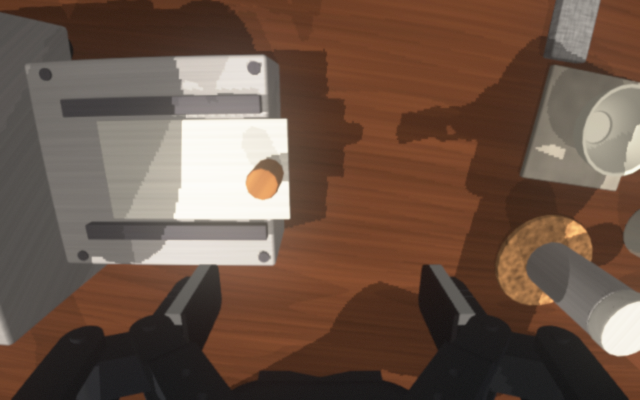

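The wrist view shows the knob at px (262,184) and the blade clear. The tin stands on the trivet at lower right. The knob is at (530.2, 45.3), so I'll go down over it.

send_rows:
  targets:
    - {"offset":[0.6,2.4,0],"spin":0}
    - {"offset":[1.0,4.3,0],"spin":0}
    - {"offset":[1.0,4.3,-2],"spin":0}
    - {"offset":[1.0,4.3,-5],"spin":0}
    - {"offset":[1.0,4.3,-8],"spin":0}
    - {"offset":[1.0,4.3,-11],"spin":0}
    - {"offset":[1.0,4.3,-12.5],"spin":0}
    - {"offset":[1.0,4.3,-12.5],"spin":0}

```text
time_s: 10.42
eef_pos: [528.2, 45.6, 101.8]
ee_rot: [-0.001, 0.998, 0.066, -0.003]
force: [-0.3, 0.9, 0.2]
grip_width: 1.001
grip_force: 0.0
```

send_rows:
  targets:
    - {"offset":[0,0,0],"spin":0}
    - {"offset":[0,0,0],"spin":0}
    - {"offset":[0,0,0],"spin":0}
    - {"offset":[0,0,0],"spin":0}
    - {"offset":[0,0,0],"spin":0}
    - {"offset":[0,0,0],"spin":0}
    - {"offset":[0,0,0],"spin":0}
    - {"offset":[0,0,0],"spin":0}
  grip: 0.05
  squeeze: 50

```text
time_s: 11.08
eef_pos: [530.7, 45.2, 106.2]
ee_rot: [0.0, 0.998, 0.065, 0.001]
force: [-1.8, -1.3, 6.1]
grip_width: 0.267
grip_force: 48.8
```

send_rows:
  targets:
    - {"offset":[0,0,0],"spin":0}
    - {"offset":[0,0,0],"spin":0}
    - {"offset":[0,0,0],"spin":0}
    - {"offset":[0,0,0],"spin":0}

```text
time_s: 11.42
eef_pos: [530.7, 45.2, 106.2]
ee_rot: [0.0, 0.998, 0.065, 0.001]
force: [-1.7, -1.8, 6.7]
grip_width: 0.266
grip_force: 48.8
```

Gripped. Now the pull, in about 5 mm steps.

send_rows:
  targets:
    - {"offset":[0.05,-0.4,0],"spin":0}
    - {"offset":[0.1,-0.9,0],"spin":0}
    - {"offset":[0.2,-1.4,0],"spin":0}
    - {"offset":[0.25,-1.9,0],"spin":0}
    - {"offset":[0.3,-2.4,0],"spin":0}
    - {"offset":[0.4,-3,0],"spin":0}
    - {"offset":[0.46,-3.5,0],"spin":0}
    - {"offset":[0.52,-4,0],"spin":0}

```text
time_s: 12.08
eef_pos: [535.7, 6.4, 106.2]
ee_rot: [-0.001, 0.998, 0.066, 0.001]
force: [-2.0, 8.5, 7.0]
grip_width: 0.264
grip_force: 49.1
```

send_rows:
  targets:
    - {"offset":[0.07,-0.5,0],"spin":0}
    - {"offset":[0.13,-1,0],"spin":0}
    - {"offset":[0.2,-1.5,0],"spin":0}
    - {"offset":[0.26,-2,0],"spin":0}
    - {"offset":[0.33,-2.5,0],"spin":0}
    - {"offset":[0.4,-3,0],"spin":0}
    - {"offset":[0.46,-3.5,0],"spin":0}
    - {"offset":[0.5,-3.8,0],"spin":0}

```text
time_s: 12.75
eef_pos: [540.7, -31.3, 106.2]
ee_rot: [-0.001, 0.998, 0.065, 0.0]
force: [-2.6, 10.6, 8.9]
grip_width: 0.266
grip_force: 49.3
```

send_rows:
  targets:
    - {"offset":[0.02,-0.1,0],"spin":0}
    - {"offset":[0.03,-0.2,0],"spin":0}
    - {"offset":[0.03,-0.2,0],"spin":0}
    - {"offset":[0.03,-0.2,0],"spin":0}

```text
time_s: 13.08
eef_pos: [540.9, -33.0, 106.2]
ee_rot: [-0.001, 0.998, 0.065, 0.0]
force: [-1.5, 10.0, 7.8]
grip_width: 0.266
grip_force: 49.3
```

send_rows:
  targets:
    - {"offset":[0.01,-0.1,0],"spin":0}
    - {"offset":[0.03,-0.2,0],"spin":0}
    - {"offset":[0.03,-0.2,0],"spin":0}
    - {"offset":[0.03,-0.2,0],"spin":0}
    - {"offset":[0.03,-0.2,0],"spin":0}
    - {"offset":[0.03,-0.2,0],"spin":0}
    - {"offset":[0.03,-0.2,0],"spin":0}
    - {"offset":[0.03,-0.2,0],"spin":0}

```text
time_s: 13.75
eef_pos: [541.1, -34.3, 106.2]
ee_rot: [-0.002, 0.998, 0.066, 0.0]
force: [-2.3, 12.9, 8.0]
grip_width: 0.267
grip_force: 49.4
```

It has travelled 80 mm and the force is rising, so it is at the stop. Holding, with one look.

send_rows:
  targets:
    - {"offset":[0,0,0],"spin":0}
    - {"offset":[0,0,0],"spin":0}
    - {"offset":[0,0,0],"spin":0}
    - {"offset":[0,0,0],"spin":0}
    - {"offset":[0,0,0],"spin":0}
    - {"offset":[0,0,0],"spin":0}
    - {"offset":[0,0,0],"spin":0}
    - {"offset":[0,0,0],"spin":0}

```text
time_s: 14.42
eef_pos: [541.0, -34.2, 106.2]
ee_rot: [-0.002, 0.998, 0.066, 0.0]
force: [-2.7, 12.9, 7.9]
grip_width: 0.267
grip_force: 49.4
```

send_rows:
  targets:
    - {"offset":[0,0,0],"spin":0}
    - {"offset":[0,0,0],"spin":0}
    - {"offset":[0,0,0],"spin":0}
    - {"offset":[0,0,0],"spin":0}
    - {"offset":[0,0,0],"spin":0}
    - {"offset":[0,0,0],"spin":0}
    - {"offset":[0,0,0],"spin":0}
    - {"offset":[0,0,0],"spin":0}

```text
time_s: 15.08
eef_pos: [541.0, -34.2, 106.2]
ee_rot: [-0.002, 0.998, 0.066, 0.0]
force: [-3.3, 14.3, 8.7]
grip_width: 0.265
grip_force: 49.4
```

send_rows:
  targets:
    - {"offset":[0,0,0],"spin":0}
    - {"offset":[0,0,0],"spin":0}
    - {"offset":[0,0,0],"spin":0}
    - {"offset":[0,0,0],"spin":0}
    - {"offset":[0,0,0],"spin":0}
    - {"offset":[0,0,0],"spin":0}
    - {"offset":[0,0,0],"spin":0}
    - {"offset":[0,0,0],"spin":0}

```text
time_s: 15.75
eef_pos: [541.1, -34.3, 106.2]
ee_rot: [-0.002, 0.998, 0.066, 0.0]
force: [-2.5, 13.1, 8.8]
grip_width: 0.268
grip_force: 49.4
```

```bash
python3 - <<'E'
from h import *
img,dep=ctrl.capture('scene'); cv2.imwrite('pics/s5.png',cv2.resize(img[60:300,200:520,::-1],None,fx=2,fy=2))
E
```

```text
(no output)
```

View pics/s5.png

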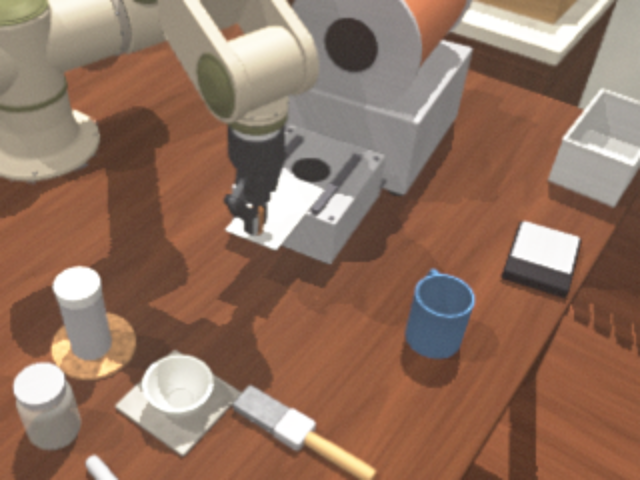

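The crop shows the blade pulled out and the black port at px (310,168) uncovered, with the tin on the trivet at (90,345). It has been held for over 2 s, so I'll ease it back.

send_rows:
  targets:
    - {"offset":[-0.05,0.4,0],"spin":0}
    - {"offset":[-0.1,0.9,0],"spin":0}
    - {"offset":[-0.2,1.4,0],"spin":0}
    - {"offset":[-0.25,1.9,0],"spin":0}
    - {"offset":[-0.3,2.4,0],"spin":0}
    - {"offset":[-0.4,3,0],"spin":0}
    - {"offset":[-0.46,3.5,0],"spin":0}
    - {"offset":[-0.52,4,0],"spin":0}

```text
time_s: 16.47
eef_pos: [535.9, 4.8, 106.2]
ee_rot: [-0.001, 0.998, 0.066, 0.0]
force: [-2.6, 6.3, 8.0]
grip_width: 0.262
grip_force: 49.2
```

send_rows:
  targets:
    - {"offset":[-0.07,0.5,0],"spin":0}
    - {"offset":[-0.13,1,0],"spin":0}
    - {"offset":[-0.2,1.5,0],"spin":0}
    - {"offset":[-0.26,2,0],"spin":0}
    - {"offset":[-0.33,2.5,0],"spin":0}
    - {"offset":[-0.4,3,0],"spin":0}
    - {"offset":[-0.45,3.4,0],"spin":0}
    - {"offset":[-0.48,3.7,0],"spin":0}

```text
time_s: 17.13
eef_pos: [531.1, 41.4, 106.2]
ee_rot: [-0.0, 0.998, 0.066, 0.0]
force: [-3.2, 3.2, 6.6]
grip_width: 0.265
grip_force: 49.2
```

send_rows:
  targets:
    - {"offset":[-0.02,0.2,0],"spin":0}
    - {"offset":[-0.05,0.4,0],"spin":0}
    - {"offset":[-0.08,0.5,0],"spin":0}
    - {"offset":[-0.08,0.55,0],"spin":0}
    - {"offset":[-0.08,0.55,0],"spin":0}
    - {"offset":[-0.08,0.55,0],"spin":0}

```text
time_s: 17.63
eef_pos: [530.6, 45.2, 106.2]
ee_rot: [0.001, 0.998, 0.065, 0.001]
force: [-2.8, -4.5, 6.6]
grip_width: 0.265
grip_force: 49.4
```

The pose matches the one at the first grip and the force has reversed, so the gate is home. Letting go and lifting.

send_rows:
  targets:
    - {"offset":[0,0,0],"spin":0}
    - {"offset":[0,0,0],"spin":0}
    - {"offset":[0,0,0],"spin":0}
    - {"offset":[0,0,0],"spin":0}
    - {"offset":[0,0,0],"spin":0}
    - {"offset":[0,0,0],"spin":0}
    - {"offset":[0,0,0],"spin":0}
    - {"offset":[0,0,0],"spin":0}
  grip: 1

```text
time_s: 18.3
eef_pos: [530.3, 46.0, 105.3]
ee_rot: [-0.0, 0.998, 0.065, -0.0]
force: [1.0, -0.2, 0.0]
grip_width: 1.003
grip_force: 0.0
```

send_rows:
  targets:
    - {"offset":[0,0,1],"spin":0}
    - {"offset":[0,0,3],"spin":0}
    - {"offset":[0,0,6],"spin":0}
    - {"offset":[0,0,9],"spin":0}
    - {"offset":[0,-2,11],"spin":0}
    - {"offset":[-0.5,-4.5,12],"spin":0}
    - {"offset":[-0.5,-4.5,12],"spin":0}
    - {"offset":[-0.5,-4.5,12],"spin":0}

```text
time_s: 18.97
eef_pos: [525.3, 0.4, 226.3]
ee_rot: [0.0, 0.998, 0.064, 0.001]
force: [-0.0, 0.2, -0.4]
grip_width: 1.002
grip_force: 0.0
```

```bash
python3 - <<'E'
from h import *
s=ctrl.sense(); print(s['time_s'],s['eef_pos'],s['force'],s['grip_width'])
img,dep=ctrl.capture('wrist')
w=cloud('wrist',dep,s).reshape(-1,3)
for n,x,y,z0,z1,r in [('knob',530,45,130,150,30),('tin',440,-284,118,145,45)]:
    q=w[(np.hypot(w[:,0]-x,w[:,1]-y)<r)&(w[:,2]>z0)&(w[:,2]<z1)]
    print(n,len(q),cv2.minEnclosingCircle(q[:,:2].astype(np.float32)) if len(q) else 0)
E
```

```text
18.9667 [5.25328865e+02 3.57627509e-01 2.26286370e+02] [-0.02032993  0.21175456 -0.38114461] 1.0023006349760164
knob 937 ((530.408935546875, 45.49587631225586), 12.156813621520996)
tin 2823 ((439.9721984863281, -285.22796630859375), 30.785072326660156)
```

```bash
python3 -c "
from rig import ctrl
print(ctrl.finish_job())"
```

```text
the job is handed in; nothing more can be done
None
```

The job is handed in; the judge gave no verdict. The tin stands within about 3 mm of the trivet's centre, and the gate was pulled to its stop, held for over 2 s, eased fully home and let go.

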